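# Fit the intake tube to the aquarium filter head

## Task

Pull the blanking plug out of the filter head's free port and put it down in the black tray, then take the longer of the two tubes from the drying stand and push its tapered end into that port, past the seal, until it is fully home, and let go. Push gently: feel for the bottom and never press so hard that the filter head's rubber feet are squashed flat. Leave everything else where it is.

Things in the scene. Friction and masses are not known exactly. Their poses are not given: they have to be found in the camera images.
- filter (a joint): How far the filter head has sunk on its rubber feet, in m: 0 at rest, growing as it is pressed down. The feet act as a spring of about 3.5 N per mm (14 N sinks it 4 mm); it rises again when let go. The feet count as squashed flat at 0.0065 m (about 23 N).
- elbow (a point): Top of the filter head's other port, which carries a grey elbow pipe 16 mm thick reaching 133 mm over the table and 58 mm along +x. The head is a black box 120 mm (x) x 160 mm (y), its top 46 mm over the table; x, y and z (up) as the head's. The point lies on that port's axis, 84 mm along -y from the free port, at the same height as its mouth.
- port (a point): Centre of the mouth of the free push-fit port: a grey upright collar, 34 mm outside diameter, 40 mm at its flared top, on the filter head; 107 mm above the table at rest, moving with the head. z up, out of the port; y points away from the elbow port. A 4 mm deep funnel leads to a bore 18 mm in diameter. The stop at its bottom is set at an unknown depth: a tube is home 31 to 49 mm below the mouth.
- seal (a point): Centre of the seal inside the free port, 16 mm below its mouth: four sprung lips narrow the bore to 13.6 mm. From there on resistance grows to 8 to 14 N as the tube's taper passes, then the tube drags at 6 to 11 N down to the stop, where the force climbs further. The drag sinks the head on its feet; let go, it comes back up with the tube, and the lips keep the tube in.
- valve (a joint): Valve disc inside the free port, in m: 0 shut, growing as the tube pushes it open in its last 4 mm of travel against a light spring (1 to 2 N), 0.004 when the tube is fully home on the stop. The tube counts as home above 0.0025. Not visible from outside.
- plug_head (a point): Middle of the head of the grey blanking plug, which starts in the free port. Head: upright ribbed cylinder, 24 mm in diameter, 15 mm below to 15 mm above this point, its underside 5 mm above the port's mouth. Below it a stem 14 mm in diameter and 29 mm long: lower end 44 mm below this point. z from stem to head. The lips hold it with about 4 N. Mass 30 g.
- tray: Open black plastic tray, fixed, 210 mm (x) x 220 mm (y), walls 22 mm high and 4 mm thick, floor 4 mm thick; origin at the centre of its underside, z up. Its +y half is empty; the tong and the scraper head lie in its -y half.
- tube_mid (a point): Centre of the longer tube: rigid, off-white, 16 mm in diameter, 140 mm long (70 mm to each end), three grey rings round its upper end. z up along the tube. Its lower 12 mm taper to 13.6 mm diameter. Mass about 45 g. It starts upright in a 17.5 mm hole, 30 mm deep, in the drying stand, lower end 10 mm above the table.
- tube_foot (a point): Centre of the lower (tapered) end face of the longer tube; z points up along the tube.
- stand: White drying stand, fixed block 60 mm (x) x 150 mm (y) x 40 mm high with two holes at y = -45 and +45 mm; origin at the centre of its underside.
- short_tube: The shorter tube (16 mm in diameter, 95 mm long), upright in the stand, to be left alone; origin at the centre of its lower end.
- tong: Steel feeding tong, 170 mm long along its x, 24 mm wide, lying in the tray's -y half; origin at the middle of its underside. To be left alone.
- scraper: Spare algae scraper head, 70 x 30 x 22 mm, lying in the tray's -y half; origin at the middle of its underside. To be left alone.
- jar: White ceramic jar with lid, 80 mm in diameter, 96 mm high, loose; origin at the centre of its underside. To be left alone.
- cone: Blue feeding cone, 68 mm in diameter, 72 mm high, loose; origin at the centre of its underside. To be left alone.
- bottle: Small capped bottle, 44 mm in diameter, 110 mm high, loose; origin at the centre of its underside. To be left alone.
- magnet: Black magnet cleaner, 60 x 45 x 35 mm, loose; origin at the centre of its underside. To be left alone.
There are look-alikes about, which are no part of the job. What is shaped like the part that bears tube_mid but purple is not meant. What is shaped like the part that bears plug_head but green is not meant.

How it is judged (in metres and radians):
On the way, in this order (a step that is already met when the one before it is completed fails the run):
1. the plug is out of the port and lies in the tray, released (x of plug_head in the frame of tray between -0.1 and 0.1 m and y of plug_head in the frame of tray between -0.105 and 0.105 m and z of plug_head in the frame of tray below 0.06 m and contact force between the fingers and plug below 0.1 N), for 0.2 s.
2. the tube is pushed into the port, past the seal, as far as the stop (value of joint valve above 0.0025 m and z of tube_foot in the frame of port below -0.028 m and horizontal distance between tube_foot and port below 0.003 m), for 0.2 s.
At the end, for the whole second after the job is handed in: The longer tube stands in the free port, its end 28 mm or more below the mouth and within 1.5 mm of home (valve open over 2.5 of 4 mm), within 3 mm and 0.08 rad of the port's axis; the filter head is back up on its feet (sunk under 1 mm); the plug lies inside the tray (all of step 2 and angle between the z axis of tube_foot and the z axis of port, either way round below 0.08 rad and value of joint filter below 0.001 m and x of plug_head in the frame of tray between -0.1 and 0.1 m and y of plug_head in the frame of tray between -0.105 and 0.105 m and z of plug_head in the frame of tray below 0.06 m); the robot touches nothing.
It fails at once if the rubber feet are squashed flat (head sunk more than 6.5 mm, about 23 N) (value of joint filter above 0.0065 m).
It fails at once if the shorter tube is moved by more than 30 mm (distance of short_tube from where it was at the start of the episode above 0.03 m).
It fails at once if the tong or the scraper head is moved by more than 30 mm (distance of any of tong, scraper from where it was at the start of the episode above 0.03 m).
It fails at once if the jar, cone, bottle or magnet cleaner is moved by more than 30 mm (distance of any of jar, cone, bottle, magnet from where it was at the start of the episode above 0.03 m).
It also fails if it takes over 58 s, if anything falls off the work surface, if the arm or the gripper's body presses on something with over 40 N, if the wrist force passes 120 N, or if a joint passes its speed limit or range.

## Robot

A 7-joint arm with a two-finger parallel gripper is mounted at the origin on the work surface. World frame = base frame: x ahead of the robot, y to its left, z up, the work surface at z = 0. Lengths are in mm, angles in rad, forces in N, time in s.
With the tool pointing down it reaches from about 400 to 875 mm from the base axis. Payload 4.4 kg.
Tool frame: the origin (TCP) lies on the centre line of the jaws, within the pads' length; the fingertips stand ctrl.nose_length ahead of it and the grasp point (between the pads) lies 6 mm ahead of it (ctrl.nose_length is the distance from the TCP to the fingertips, in mm); z points along the fingers, y is the direction in which the jaws open and shut (so a half turn about z gives the same grasp; the last joint's range is limited). The gripper opens to 85 mm and grips with 20 to 120 N. Pads are 22 mm wide; open, the fingers measure 114 mm over their backs; the gripper's body (76 mm by 85 mm) begins 54 mm behind the grasp point. The pads swing forward as they close: fully open they stand 13 mm farther back than shut.
Start: joints at [1.06, 0.628, 0.038, 1.517, -0.027, 0.996, -0.02], TCP at [279.708, -586.755, 256.313] pointing down, gripper open.
Joint ranges: [-3.06, 3.06], [-0.37, 2.12], [-1.25, 1.32], [0.18, 2.47], [-1.1, 4.24], [0.23, 1.98], [-2.94, 2.94]. Speed limits (rad/s): [2.57, 2.57, 3.14, 3.14, 3.14, 3.14, 3.14].

## Interface

Orientations are given as [roll, pitch, yaw] about the fixed x, y, z axes, in that order (R = Rz(yaw) Ry(pitch) Rx(roll)).
In Python, from cell import ctrl, vision gives the robot as it stands. The module is installed in compiled form; this text tells all that it offers.
- The arm moves only by the shell command python3 -m inch 'ROWS'. ROWS is a JSON object of lists of equal length, an entry for each row: "travel": the shift along the tool's x, y, z in cm, a list of three; "twist": the turn about the tool's z in degrees; "fingers": the finger opening in cm, from 0 to 8.54. A call has exactly 10 rows; each row is the pose to reach, as a shift and turn from the pose commanded when the call began, along the tool's axes at that moment; what a row does not reach only later rows make up. A row lasts 1/12 s, in which the tool goes at most 41.7 mm and 7.16 degrees, less where a joint would pass 70% of its speed; a pose out of reach is approached as far as the arm can. A call with a gripper value outside its range is refused whole. The fingers move at their own pace and stop on an object; the grip force is fixed at half the most. Time passes only in rows, so rows that repeat a pose let the fingers close, or fill a call up. It gives the time, the measured TCP pose, the force and the opening at its end, in the units of the state.
- ctrl.read_state(): the state, without advancing time (a new reading comes with each control period).
- vision.get_image(name): name is "side" or "top"; returns a dict with "frame" (400x640x3 uint8, red, green, blue), "fx", "fy", "cx", "cy" (pixels), "k1" (the pictures are not rectified: a ray, as slopes to the right and down, at radius r is drawn at 1 + k1 r^2 times it, then the intrinsics apply), "position" and "orientation" of the camera in the world. Camera axes: x right, y down, z forward; pixel columns grow to the right and rows downward; lengths in mm; the calibration is good to about 2 mm. A picture is of the moment at which its call begins. There is no depth.
- ctrl.finish_job(): hands the job in, once; it reports no verdict.
The state is a dict: "clock": time; "qpos": joint angles; "qd": joint speeds; "tau": joint torques, N m; "eef_pos": TCP position; "tool_rot": TCP orientation; "force": force on the tool from outside, world axes, zero at the start; "torque": the same for the moment, N m; "width": finger opening in mm.
Only numpy, scipy, OpenCV 4.12 (cv2) and the standard library are available. Lean on these libraries where they do the work, as an engineer would, in place of code of your own. Each camera call takes 0.05 s, during which the arm holds its last target.

## Working session

There is one attempt and no reset: what is moved stays moved. The work goes in short steps, Python scripts to look and compute and a shell command to move; the robot and the scene stay as the last step left them, time stands still between calls to the robot, and variables do not carry over. Pictures are saved under pics/ and viewed, and the job is handed in when it is done.

```bash
mkdir -p pics; ls; cat > h.py <<'E'
import numpy as np, cv2
from scipy.spatial.transform import Rotation as R
from cell import ctrl, vision
def snap(n,f):
    d=vision.get_image(n); cv2.imwrite(f'pics/{f}.png',cv2.cvtColor(d['frame'],cv2.COLOR_RGB2BGR))
    import pickle; d2=dict(d); pickle.dump(d2,open(f'pics/{f}.pkl','wb')); return d
def load(f):
    import pickle; return pickle.load(open(f'pics/{f}.pkl','rb'))
def rot(o):
    o=np.array(o,float)
    if o.shape==(3,3): return o
    return R.from_euler('xyz',o).as_matrix()
def ray(d,u,v):
    K=np.array([[d['fx'],0,d['cx']],[0,d['fy'],d['cy']],[0,0,1.]])
    p=cv2.undistortPoints(np.array([[[u,v]]],float),K,np.array([d['k1'],0,0,0,0.]))[0,0]
    return np.array(d['position'],float), rot(d['orientation'])@np.array([p[0],p[1],1])
def atz(d,u,v,z):
    o,r=ray(d,u,v); return o+r*(z-o[2])/r[2]
def proj(d,P):
    q=rot(d['orientation']).T@(np.array(P,float)-np.array(d['position'],float)); a=q[:2]/q[2]
    a=a*(1+d['k1']*(a@a)); return np.array([a[0]*d['fx']+d['cx'],a[1]*d['fy']+d['cy']])
def tri(*obs):
    A=np.zeros((3,3));b=np.zeros(3);L=[]
    for d,u,v in obs:
        o,r=ray(d,u,v); r=r/np.linalg.norm(r); M=np.eye(3)-np.outer(r,r);A+=M;b+=M@o;L.append((o,M))
    x=np.linalg.solve(A,b); return x,[float(np.linalg.norm(M@(x-o))) for o,M in L]
def crop(f,x,y,w,h,s):
    im=cv2.imread(f'pics/{f}.png')[y:y+h,x:x+w]
    cv2.imwrite(f'pics/{f}_{x}_{y}_{w}.png',cv2.resize(im,None,fx=s,fy=s,interpolation=cv2.INTER_CUBIC))
E
python3 - <<'E'
from h import *
for n in('top','side'):
    d=snap(n,n+'0'); print({k:d[k] for k in d if k!='frame'})
print(ctrl.read_state(), ctrl.nose_length)
E
```

```text
pics
{'fx': 484.62298008366383, 'fy': 484.62298008366383, 'cx': 310.666508818591, 'cy': 197.70140324786945, 'k1': -0.1274756537735068, 'position': array([ 398.84638133,   38.55869376, 1265.01989971]), 'orientation': array([-3.00999032, -0.01989757, -1.55633115])}
{'fx': 398.1029513383852, 'fy': 398.1029513383852, 'cx': 315.6486141047561, 'cy': 196.0411659288484, 'k1': 0.034360278719509016, 'position': array([192.64021053, 785.14054044, 806.51039469]), 'orientation': array([-2.28378171, -0.02315188, -2.68092297])}
{'clock': 0.1, 'qpos': array([ 1.06023557,  0.62926428,  0.03842286,  1.51826743, -0.02698639,
        0.996301  , -0.01999144]), 'qd': array([ 2.43716936e-04, -2.40655330e-03, -4.69399578e-05, -2.75156565e-03,
       -1.88987602e-04, -7.71316339e-04,  2.35411172e-04]), 'tau': array([ 3.11626936e-03, -5.64529467e+01,  1.23045053e+00, -1.93972349e+01,
        1.12623084e-02,  5.42037291e-03,  9.63274346e-06]), 'eef_pos': array([ 279.46997452, -586.27850092,  255.47389605]), 'tool_rot': array([-3.13987000e+00,  1.65107794e-05,  4.44794471e-01]), 'force': array([ 0.16032875,  0.0517417 , -0.6857898 ]), 'torque': array([-0.0192843 ,  0.01683912, -0.00322242]), 'width': 85.23549255496033} 25.0
```

View pics/top0.png

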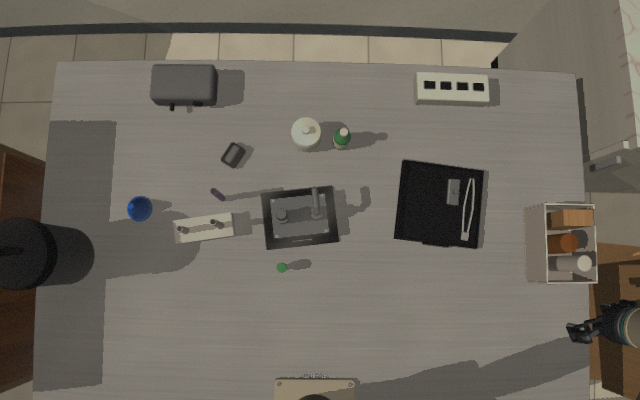

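View pics/side0.png

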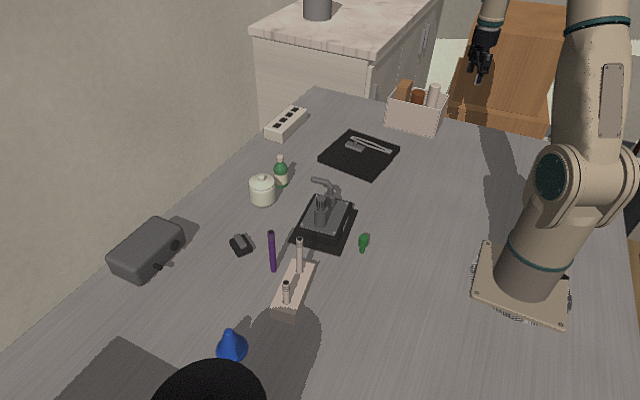

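```bash
python3 - <<'E'
from h import *
crop('top0',165,170,200,120,4)
crop('side0',220,160,170,160,4.5)
crop('side0',255,160,110,100,5.5)
E
```

```text
(no output)
```

View pics/top0_165_170_200.png

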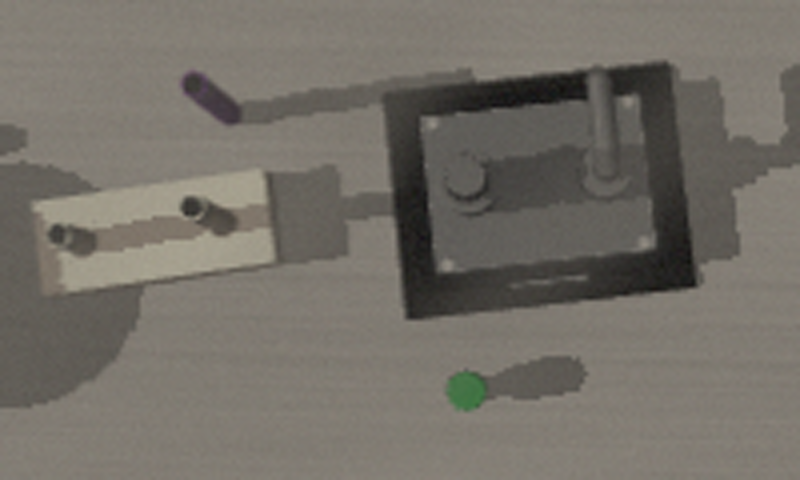

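View pics/side0_255_160_110.png

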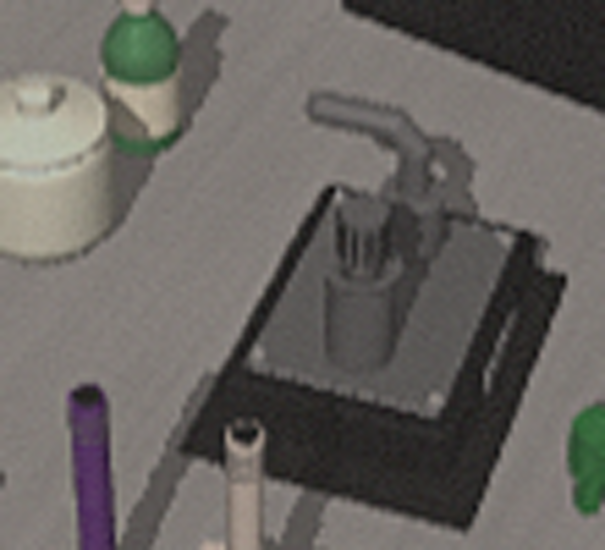

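```bash
python3 - <<'E'
from h import *
crop('side0',240,220,100,100,6)
E
```

```text
(no output)
```

View pics/side0_240_220_100.png

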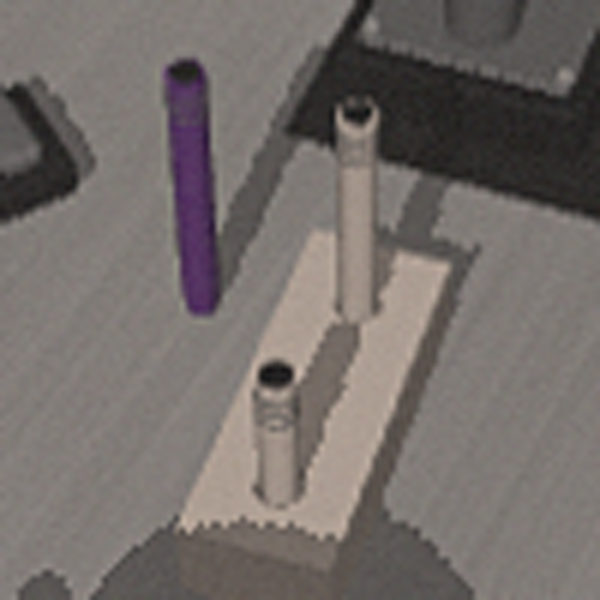

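```bash
python3 - <<'E'
from h import *
t=load('top0');s=load('side0')
T=lambda x,y:(165+(x+.5)/4-.5,170+(y+.5)/4-.5)
S=lambda x,y:(255+(x+.5)/5.5-.5,160+(y+.5)/5.5-.5)
S2=lambda x,y:(240+(x+.5)/6-.5,220+(y+.5)/6-.5)
np.set_printoptions(precision=1,suppress=True)
print('plug top',atz(t,*T(465,176),142),atz(s,*S(362,208),142),tri((t,*T(465,176)),(s,*S(362,208))))
print('tube top',atz(t,*T(194,207),150),atz(s,*S2(357,108),150),tri((t,*T(194,207)),(s,*S2(357,108))))
print('short top',atz(t,*T(57,234),105),atz(s,*S2(276,374),105),tri((t,*T(57,234)),(s,*S2(276,374))))
for c in((385,95),(670,65),(697,287),(408,318)): print('head',atz(t,*T(*c),46))
for c in((32,202),(268,170),(276,262),(43,295)): print('stand',atz(t,*T(*c),40))
for c in((402,161),(486,168),(481,247),(395,239)): print('tray',atz(t,*c,22))
print('elbow', atz(t,*T(606,185),107))
print('tube base side', atz(s,*S2(356,315),40), 'top',atz(t,*T(225,226),40))
print('port rim side', atz(s,*S(362,275),107))
print('jar',atz(t,306,130,90),'bottle',atz(t,343,133,110),'green',atz(t,282,267,44))
E
```

```text
plug top [509.3  87.1 142. ] [507.5  88.9 142. ] (array([508.9,  87. , 140.1]), [0.5630197680668017, 0.5630197680668025])
tube top [487.8 243.  150. ] [486.1 243.4 150. ] (array([487.2, 242.9, 149.2]), [0.7201832572059947, 0.7201832572059683])
short top [473.5 333.8 105. ] [470.5 334.1 105. ] (array([472.3, 333.6, 103.7]), [1.3251289953836987, 1.3251289953836347])
head [569.5 143.2  46. ]
head [591.9 -37.6  46. ]
head [451.  -55.9  46. ]
head [428.8 125.1  46. ]
stand [497.7 367.4  40. ]
stand [521.  216.8  40. ]
stand [462.7 209.8  40. ]
stand [438.8 357.6  40. ]
tray [ 665.5 -223.4   22. ]
tray [ 652. -452.   22.]
tray [ 441.2 -431.5   22. ]
tray [ 460. -203.   22.]
elbow [508.7   4.  107. ]
tube base side [482.1 252.5  40. ] top [484.8 243.   40. ]
port rim side [503.1  95.4 107. ]
jar [725.1  31.6  90. ] bottle [713.9 -59.4 110. ] green [384.9  85.7  44. ]
```

```bash
cat >> h.py <<'E'
def go(x,y,z,yawdeg):
    s=ctrl.read_state(); M=rot(s['tool_rot'])
    d=M.T@(np.array([x,y,z])-s['eef_pos'])/10
    yaw=np.degrees(s['tool_rot'][2]); tw=-((yawdeg-yaw+180)%360-180)
    print('t',round(s['clock'],2),'pos',s['eef_pos'].round(1),'yaw',round(yaw,1),'F',s['force'].round(2),'w',round(s['width'],1))
    print('travel',d.round(2),'twist',round(tw,1))
E
python3 -c "
from h import *
go(508.5,87.5,262,97)"
```

```text
t 0.1 pos [ 279.5 -586.3  255.5] yaw 25.5 F [ 0.16  0.05 -0.69] w 85.2
travel [ 49.67 -50.97  -0.57] twist -71.5
```

```bash
python3 -m inch '{"travel":[[1.3,-1.3,0],[4,-4.1,0],[6.7,-6.9,0],[9.4,-9.6,0],[12.1,-12.4,0],[14.8,-15.2,0],[17.5,-18,0],[20.2,-20.7,0],[22.9,-23.5,0],[25,-25.6,0]],"twist":[-5,-10,-16,-22,-28,-34,-40,-46,-51,-56],"fingers":[8.5,8.5,8.5,8.5,8.5,8.5,8.5,8.5,8.5,8.5]}'; python3 -c "
from h import *
go(508.5,87.5,262,97)"
```

```text
clock: 0.93
eef_pos: [395.6, -244.8, 256.3]
tool_rot: [-3.141, -0.001, 1.429]
force: [-0.5, -0.2, -0.6]
width: 84.8
t 0.93 pos [ 395.6 -244.8  256.3] yaw 81.9 F [-0.53 -0.2  -0.59] w 84.8
travel [34.49  6.47 -0.54] twist -15.1
```

```bash
python3 -m inch '{"travel":[[4,0.8,0],[8,1.5,0],[12,2.3,0],[16,3,-0.1],[20,3.8,-0.2],[24,4.5,-0.3],[28,5.3,-0.4],[31.5,5.9,-0.5],[33.5,6.3,-0.5],[34.5,6.5,-0.5]],"twist":[-1.5,-3,-4.5,-6,-7.5,-9,-10.5,-12,-13.5,-15],"fingers":[8.5,8.5,8.5,8.5,8.5,8.5,8.5,8.5,8.5,8.5]}'; python3 -c "
from h import *
go(508.5,87.5,138,97)"
```

```text
clock: 1.77
eef_pos: [511.1, 87.5, 261.3]
tool_rot: [3.141, -0.002, 1.691]
force: [0.6, -0.3, -0.1]
width: 85.2
t 1.77 pos [511.1  87.5 261.3] yaw 96.9 F [ 0.57 -0.32 -0.07] w 85.2
travel [ 0.   -0.27 12.33] twist -0.1
```

```bash
python3 -m inch '{"travel":[[0,-0.2,0],[0,-0.2,1],[0,-0.2,3],[0,-0.2,5],[0,-0.2,7],[0,-0.2,9],[0,-0.2,10.5],[0,-0.2,11.5],[0,-0.2,12.3],[0,-0.2,12.3]],"twist":[0,0,0,0,0,0,0,0,0,0],"fingers":[5,5,5,5,5,5,5,5,5,5]}'; python3 -c "
from h import *
go(508.5,87.5,138,97)
snap('side','s1');crop('s1',250,120,140,120,5);snap('top','t1');crop('t1',225,150,120,100,6)"
```

```text
clock: 2.6
eef_pos: [507.5, 81.5, 136.9]
tool_rot: [-3.139, 0.001, 1.682]
force: [-0.3, 0.2, 0.5]
width: 50.0
t 2.6 pos [507.5  81.5 136.9] yaw 96.4 F [-0.27  0.23  0.54] w 50.0
travel [ 0.58  0.17 -0.11] twist -0.6
```

View pics/s1_250_120_140.png

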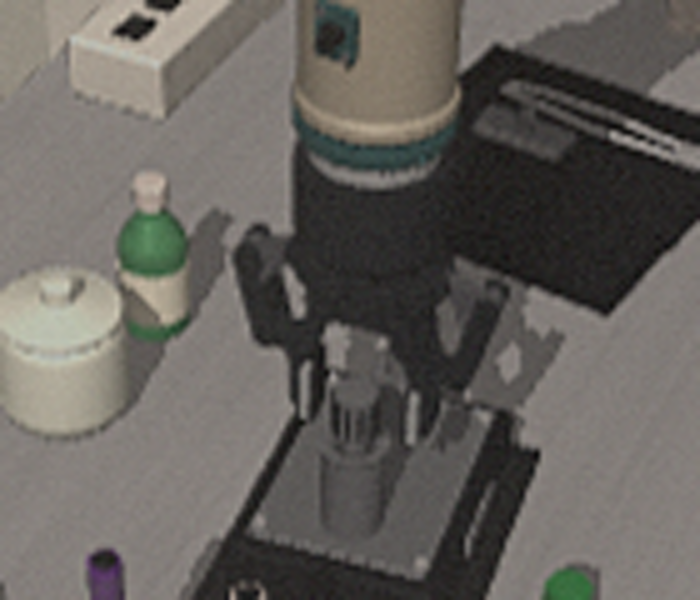

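View pics/t1_225_150_120.png

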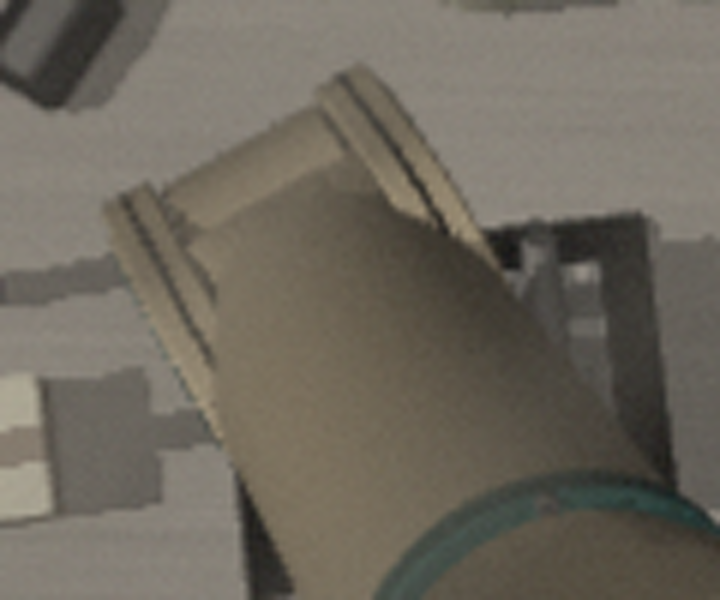

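The side view shows the open fingers either side of the grey plug head, at about crop (352,400). The arm was still settling when I read it, so I need to go 6 mm in +y, then close.

```bash
python3 -m inch '{"travel":[[0.3,0.1,0],[0.6,0.1,-0.1],[0.6,0.1,-0.1],[0.6,0.1,-0.1],[0.6,0.1,-0.1],[0.6,0.1,-0.1],[0.6,0.1,-0.1],[0.6,0.1,-0.1],[0.6,0.1,-0.1],[0.6,0.1,-0.1]],"twist":[0,0,0,0,0,0,0,0,0,0],"fingers":[5,5,5,5,3.5,2.0,2.0,2.0,2.0,2.0]}'; python3 -c "
from h import *
go(508.5,87.5,138,97)"
```

```text
clock: 3.53
eef_pos: [509.1, 89.3, 139.4]
tool_rot: [3.141, -0.0, 1.684]
force: [-0.2, 0.3, 0.3]
width: 22.4
t 3.53 pos [509.1  89.3 139.4] yaw 96.5 F [-0.16  0.28  0.31] w 22.4
travel [-0.17 -0.08  0.14] twist -0.5
```

```bash
python3 -m inch '{"travel":[[0,0,0],[0,0,0],[0,0,0],[0,0,0],[0,0,-0.2],[0,0,-0.4],[0,0,-0.6],[0,0,-0.8],[0,0,-1.0],[0,0,-1.2]],"twist":[0,0,0,0,0,0,0,0,0,0],"fingers":[0,0,0,0,0,0,0,0,0,0]}'; python3 -c "
from h import *
go(508.5,87.5,250,97)"
```

```text
clock: 4.37
eef_pos: [508.8, 89.3, 151.6]
tool_rot: [-3.141, 0.0, 1.684]
force: [0.1, 0.9, -0.0]
width: 22.1
t 4.37 pos [508.8  89.3 151.6] yaw 96.5 F [ 0.07  0.93 -0.04] w 22.1
travel [-0.18 -0.05 -9.84] twist -0.5
```

```bash
python3 -m inch '{"travel":[[0,0,-0.3],[0,0,-0.8],[0,0,-1.5],[0,0,-2.5],[0,0,-4],[0,0,-6],[0,0,-8],[0,0,-9.5],[0,0,-10],[0,0,-10]],"twist":[0,0,0,0,0,0,0,0,0,0],"fingers":[0,0,0,0,0,0,0,0,0,0]}'; python3 -c "
from h import *
snap('side','s2');crop('s2',250,120,140,120,5)
go(540,-265,250,97)"
```

```text
clock: 5.2
eef_pos: [509.8, 89.5, 253.1]
tool_rot: [3.138, -0.0, 1.684]
force: [-0.0, -0.2, -0.1]
width: 22.1
t 5.25 pos [509.1  89.2 251.9] yaw 96.5 F [ 0.79  0.29 -0.48] w 22.2
travel [-35.55  -0.92   0.19] twist -0.5
```

View pics/s2_250_120_140.png

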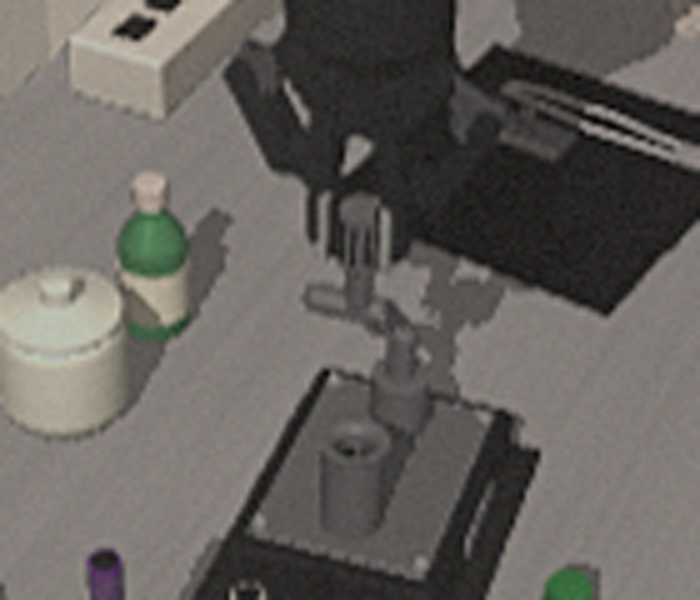

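Plug is out and gripped at crop (360,230); the port mouth is open at (355,442). Next, to the tray.

```bash
python3 -c "
from h import *
d=load('s2');print(atz(d,250+355.5/5-.5,120+442.5/5-.5,107))"
python3 -m inch '{"travel":[[-2,0,0],[-6,-0.2,0],[-10,-0.3,0],[-14,-0.4,0],[-18,-0.5,0],[-22,-0.6,0],[-26,-0.7,0],[-30,-0.8,0],[-33.5,-0.9,0],[-35.5,-0.9,0]],"twist":[0,0,0,0,0,0,0,0,0,0],"fingers":[0,0,0,0,0,0,0,0,0,0]}'
python3 -m inch '{"travel":[[0,0,0],[0,0,0],[0,0,2],[0,0,5],[0,0,8],[0,0,11],[0,0,13],[0,0,14],[0,0,14],[0,0,14]],"twist":[0,0,0,0,0,0,0,0,0,0],"fingers":[0,0,0,0,0,0,0,0,0,0]}'; python3 -c "
from h import *
go(540,-265,64,97)
snap('side','s3');crop('s3',310,110,120,100,6);snap('top','t3');crop('t3',380,140,120,120,5)"
```

```text
[505.35007499  89.65741978 107.        ]
clock: 6.08
eef_pos: [538.3, -270.0, 249.5]
tool_rot: [-3.139, 0.001, 1.678]
force: [0.5, -0.0, 0.7]
width: 22.3
clock: 6.92
eef_pos: [540.4, -263.2, 111.4]
tool_rot: [-3.141, -0.001, 1.685]
force: [-0.5, -0.4, 0.5]
width: 21.8
t 6.92 pos [ 540.4 -263.2  111.4] yaw 96.6 F [-0.51 -0.41  0.49] w 21.8
travel [-0.18 -0.06  4.74] twist -0.4
```

View pics/s3_310_110_120.png

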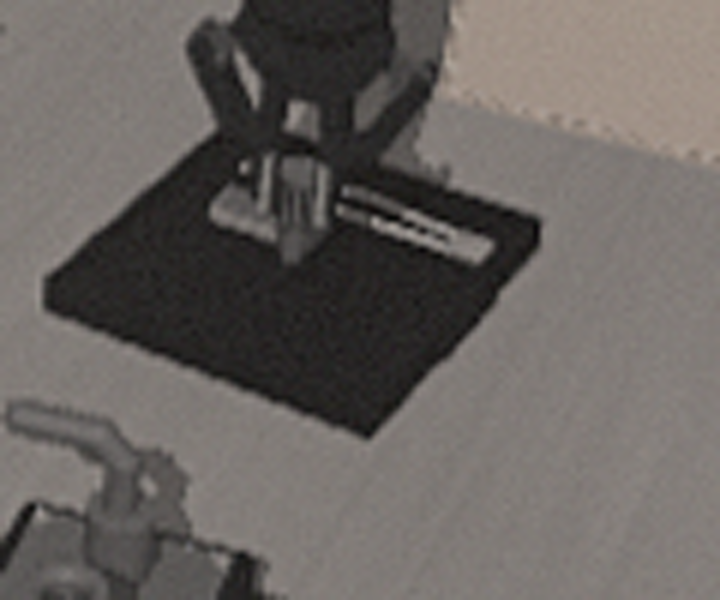

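View pics/t3_380_140_120.png

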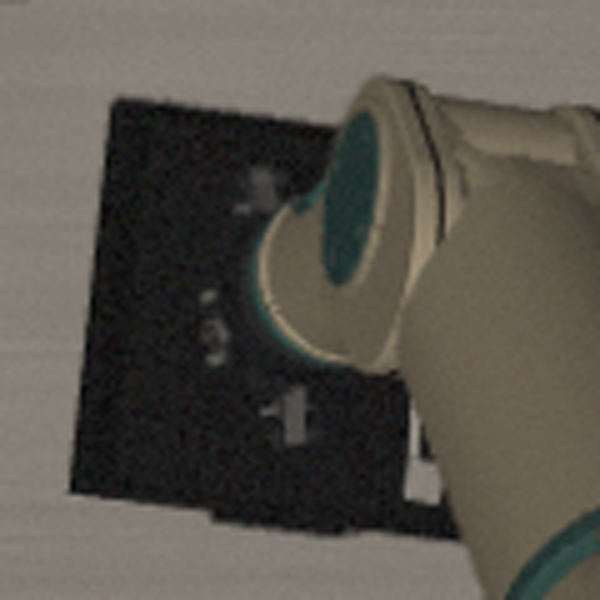

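Plug hangs over the tray's empty half, well clear of the scraper and tong. Lower and release.

```bash
python3 -m inch '{"travel":[[0,0,1],[0,0,2],[0,0,3],[0,0,3.8],[0,0,4.3],[0,0,4.6],[0,0,4.7],[0,0,4.7],[0,0,4.7],[0,0,4.7]],"twist":[0,0,0,0,0,0,0,0,0,0],"fingers":[0,0,0,0,0,0,0,0,0,0]}'
python3 -m inch '{"travel":[[0,0,0],[0,0,0],[0,0,0],[0,0,0],[0,0,0],[0,0,0],[0,0,0],[0,0,0],[0,0,-0.5],[0,0,-1]],"twist":[0,0,0,0,0,0,0,0,0,0],"fingers":[2.6,3.2,4,5,6,6,6,6,6,6]}'
python3 -c "
from h import *
snap('side','s4');crop('s4',310,110,120,100,6);
go(487.3,243,270,97)"
```

```text
clock: 7.85
eef_pos: [540.4, -264.6, 64.7]
tool_rot: [3.141, 0.0, 1.684]
force: [0.3, -0.1, -0.7]
width: 22.6
clock: 8.68
eef_pos: [539.9, -264.4, 74.5]
tool_rot: [-3.141, -0.0, 1.684]
force: [-0.3, 0.3, -0.2]
width: 60.1
t 8.73 pos [ 540.6 -264.6   75.7] yaw 96.5 F [ 0.75 -0.51  0.82] w 60.1
travel [ 51.03   0.45 -19.47] twist -0.5
```

View pics/s4_310_110_120.png

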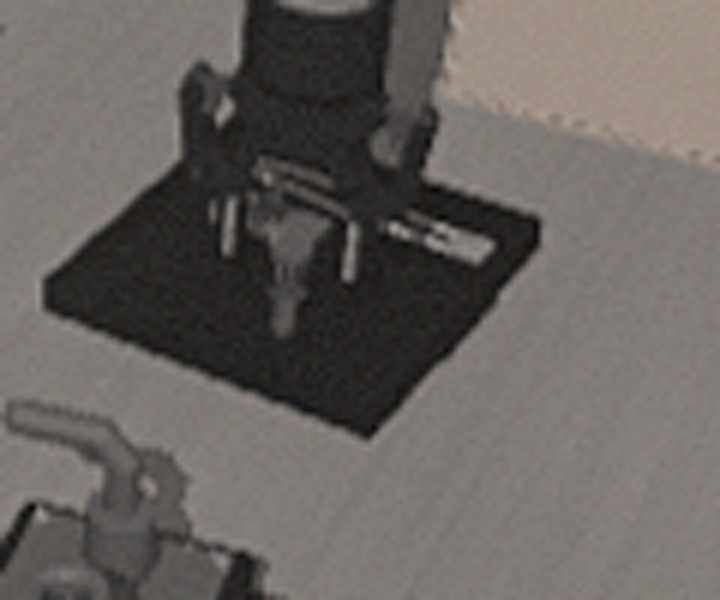

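```bash
python3 -m inch '{"travel":[[0,0,-1],[0,0,-3],[0,0,-6],[0,0,-9],[0,0,-12],[0,0,-15],[0,0,-18],[0,0,-19.5],[0,0,-20.5],[0,0,-20.5]],"twist":[0,0,0,0,0,0,0,0,0,0],"fingers":[6,6,6,6,6,6,6,6,6,6]}'
python3 -c "
from h import *
snap('side','s5');crop('s5',310,110,120,100,6);
go(487.3,243,280,97)"
```

```text
clock: 9.57
eef_pos: [541.1, -264.7, 282.1]
tool_rot: [3.138, 0.002, 1.684]
force: [0.7, 1.1, 0.0]
width: 59.9
t 9.62 pos [ 540.2 -264.5  280.2] yaw 96.5 F [-0.16 -0.38 -0.23] w 60.0
travel [ 5.103e+01  4.700e-01 -3.000e-02] twist -0.5
```

View pics/s5_310_110_120.png

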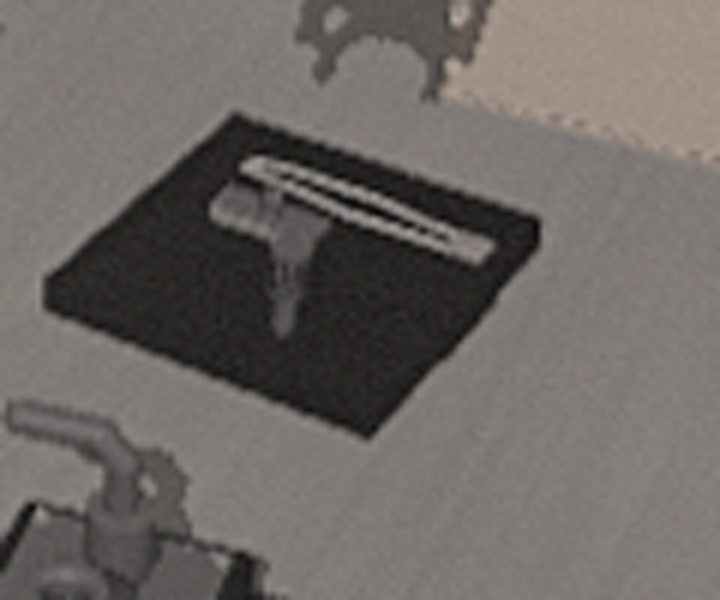

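Plug lies in the tray's empty half (crop (288,275)). Now to the tube.

```bash
python3 -m inch '{"travel":[[2,0,0],[6,0,0],[10,0.1,0],[14,0.1,0],[18,0.1,0],[22,0.2,0],[26,0.2,0],[30,0.3,0],[34,0.3,0],[38,0.4,0]],"twist":[0,0,0,0,0,0,0,0,0,0],"fingers":[6,6,6,6,6,6,6,6,6,6]}'
python3 -m inch '{"travel":[[3,0,0],[6,0,0],[8.5,0,0],[10.5,0,0],[12,0,0],[12.7,0,0],[12.7,0,0],[12.7,0,0],[12.7,0,0],[12.7,0,0]],"twist":[0,0,0,0,0,0,0,0,0,0],"fingers":[6,6,6,6,6,6,6,6,6,6]}'
python3 -c "
from h import *
go(487.3,243,115,97)
snap('side','s6');crop('s6',260,170,100,100,6);snap('top','t6');crop('t6',165,150,180,120,4)"
```

```text
clock: 10.45
eef_pos: [499.4, 114.9, 277.7]
tool_rot: [-3.138, 0.001, 1.684]
force: [1.1, 0.4, -0.2]
width: 60.1
clock: 11.28
eef_pos: [487.1, 238.1, 279.0]
tool_rot: [-3.141, 0.001, 1.682]
force: [0.6, 0.6, -0.7]
width: 60.4
t 11.28 pos [487.1 238.1 279. ] yaw 96.4 F [ 0.62  0.6  -0.75] w 60.4
travel [ 0.5   0.08 16.4 ] twist -0.6
```

View pics/s6_260_170_100.png

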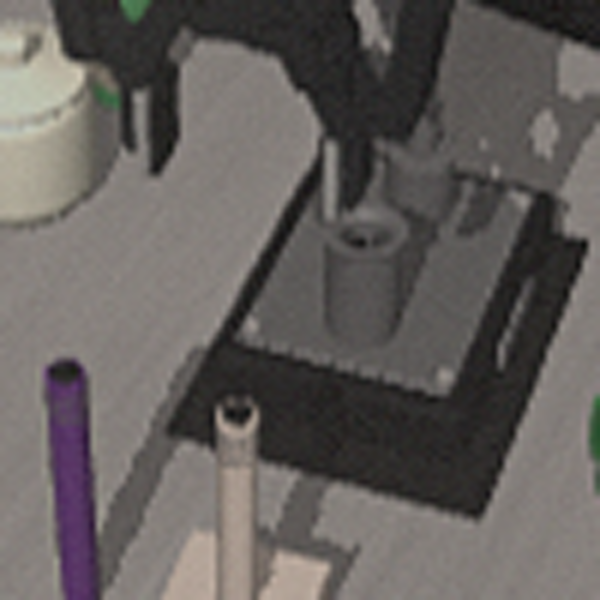

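View pics/t6_165_150_180.png

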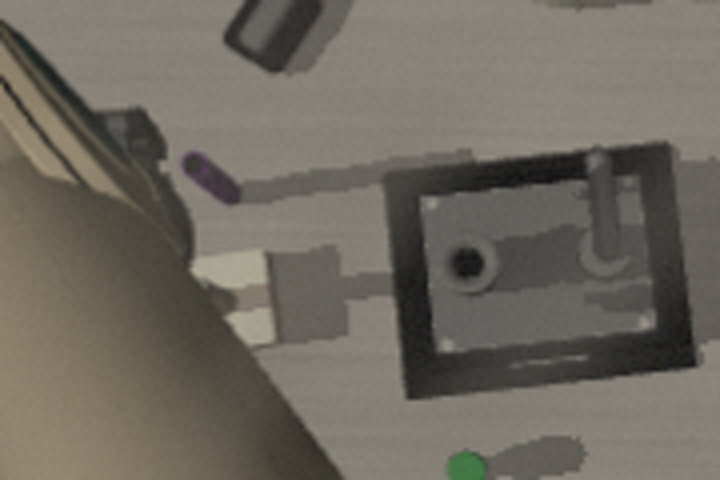

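```bash
python3 - <<'E'
from h import *
t=load('t6');s=load('s6')
T=lambda x,y:(165+(x+.5)/4-.5,150+(y+.5)/4-.5)
S=lambda x,y:(260+(x+.5)/6-.5,170+(y+.5)/6-.5)
np.set_printoptions(precision=1,suppress=True)
for p in((469,264),(467,262)): print('port top',atz(t,*T(*p),107))
print('port side',atz(s,*S(366,232),107), tri((t,*T(468.5,263.5)),(s,*S(366,232))))
print('tube top side',atz(s,*S(238,411),150))
print('purple top',tri((t,*T(195,162)),(s,*S(66,370))), atz(t,*T(234,196),0))
print('proj tube',proj(s,[487.3,243,150]),S(238,411))
E
```

```text
port top [508.   86.1 107. ]
port top [509.1  87.4 107. ]
port side [505.   90.5 107. ] (array([507.8,  86.3, 102.6]), [0.8875316143840679, 0.8875316143841856])
tube top side [485.  244.6 150. ]
purple top (array([560.9, 246.9, 138.2]), [1.5690400937446383, 1.569040093744571]) [560.3 246.4   0. ]
proj tube [298.7 237.3] (299.25, 238.08333333333331)
```

```bash
python3 -m inch '{"travel":[[0,0,0],[0,0,0],[0,0,2],[0,0,4],[0,0,6],[0,0,7.5],[0,0,8.5],[0,0,9],[0,0,9],[0,0,9]],"twist":[0,0,0,0,0,0,0,0,0,0],"fingers":[5,5,5,5,5,5,5,5,5,5]}'
python3 -c "
from h import *
go(487.3,243.3,115,97)
snap('side','s7');crop('s7',240,180,110,100,6)"
```

```text
clock: 12.22
eef_pos: [487.1, 240.1, 189.8]
tool_rot: [3.141, -0.0, 1.684]
force: [-0.2, 0.3, -0.5]
width: 49.8
t 12.22 pos [487.1 240.1 189.8] yaw 96.5 F [-0.21  0.32 -0.54] w 49.8
travel [0.32 0.05 7.48] twist -0.5
```

View pics/s7_240_180_110.png

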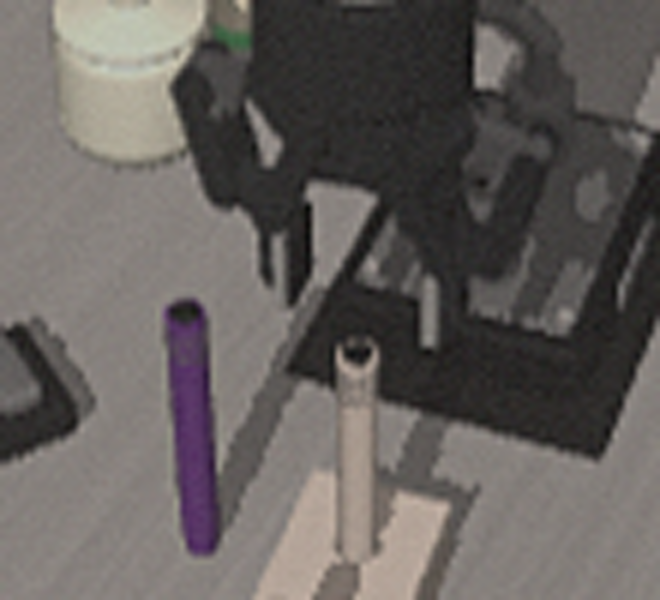

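The long tube's top at crop (357,348) sits centred below the open jaws, between the pads at (285,270) and (430,310), and the purple one is clear. Next: descend, settle and close.

```bash
python3 -m inch '{"travel":[[0.3,0,0],[0.3,0,1],[0.3,0.1,2.5],[0.3,0.1,4],[0.3,0.1,5.5],[0.3,0.1,6.7],[0.3,0.1,7.3],[0.3,0.1,7.5],[0.3,0.1,7.5],[0.3,0.1,7.5]],"twist":[0,0,0,0,0,0,0,0,0,0],"fingers":[5,5,5,5,5,5,5,5,5,5]}'
python3 -m inch '{"travel":[[0,0,0],[0,0,0],[0,0,0],[0,0,0],[0,0,0],[0,0,0],[0,0,0],[0,0,0],[0,0,0],[0,0,0]],"twist":[0,0,0,0,0,0,0,0,0,0],"fingers":[4,3,2.5,2,1.6,1,0.5,0,0,0]}'
python3 -c "
from h import *
go(487.3,243.3,115,97)
snap('side','s8');crop('s8',240,180,110,100,6)"
```

```text
clock: 13.1
eef_pos: [487.8, 243.2, 114.8]
tool_rot: [3.141, -0.0, 1.684]
force: [-0.7, -0.6, -0.3]
width: 49.8
clock: 13.93
eef_pos: [487.8, 243.0, 114.7]
tool_rot: [3.141, -0.0, 1.684]
force: [-0.1, 0.4, 6.0]
width: 14.4
t 13.93 pos [487.8 243.  114.7] yaw 96.5 F [-0.1   0.36  6.03] w 14.4
travel [ 0.03 -0.05 -0.03] twist -0.5
```

View pics/s8_240_180_110.png

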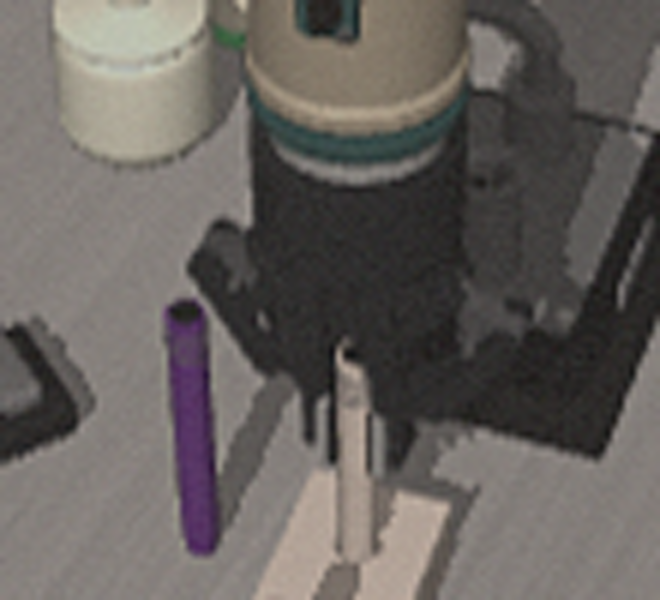

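Tube gripped; lift it straight out.

```bash
python3 -m inch '{"travel":[[0,0,-0.4],[0,0,-1],[0,0,-2],[0,0,-3],[0,0,-4.5],[0,0,-7],[0,0,-10],[0,0,-12.5],[0,0,-14],[0,0,-14.5]],"twist":[0,0,0,0,0,0,0,0,0,0],"fingers":[0,0,0,0,0,0,0,0,0,0]}'
python3 -c "
from h import *
go(508.5,87,260,97)
snap('side','s9');crop('s9',240,130,120,130,4.6)"
```

```text
clock: 14.82
eef_pos: [488.3, 243.7, 263.0]
tool_rot: [3.137, -0.002, 1.684]
force: [0.4, 0.3, -0.8]
width: 14.8
t 14.82 pos [488.3 243.7 263. ] yaw 96.5 F [ 0.37  0.28 -0.8 ] w 14.8
travel [-15.8    0.24   0.27] twist -0.5
```

View pics/s9_240_130_120.png

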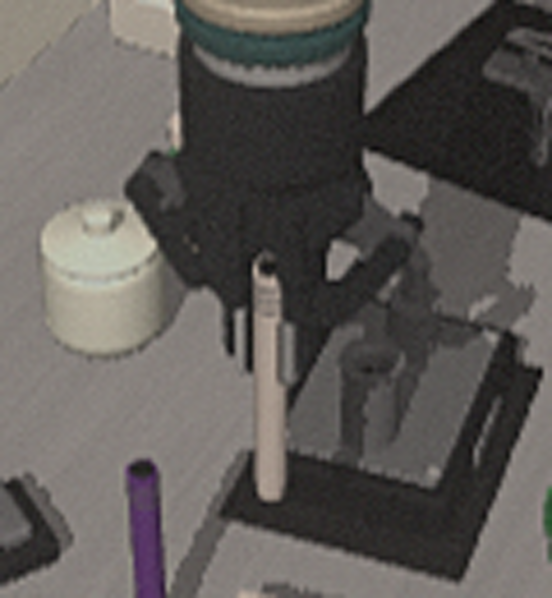

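```bash
python3 -m inch '{"travel":[[-1.5,0,0],[-4,0,0],[-7,0.1,0],[-10,0.1,0],[-12.5,0.2,0],[-14.5,0.2,0],[-15.5,0.2,0],[-15.7,0.2,0],[-15.7,0.2,0],[-15.7,0.2,0]],"twist":[0,0,0,0,0,0,0,0,0,0],"fingers":[0,0,0,0,0,0,0,0,0,0]}'
python3 -c "
from h import *
go(508.5,87,260,97)
snap('side','s10');crop('s10',260,100,110,130,4.6)
go(508.5,87,260,97)
p=ctrl.read_state()['eef_pos'];d=load('s10')
for z in (p[2]+35.3,p[2]-104.7):
  q=proj(d,[p[0],p[1],z]);print(q,((q[0]-260+.5)*4.6-.5,(q[1]-100+.5)*4.6-.5))"
```

```text
clock: 15.7
eef_pos: [506.8, 88.7, 259.1]
tool_rot: [-3.141, -0.001, 1.686]
force: [0.0, 0.7, 0.1]
width: 14.6
t 15.7 pos [506.8  88.7 259.1] yaw 96.6 F [0.05 0.7  0.13] w 14.6
travel [-0.19  0.15 -0.09] twist -0.4
t 15.75 pos [506.9  89.  259.2] yaw 96.6 F [ 0.32  0.13 -1.02] w 14.7
travel [-0.22  0.14 -0.08] twist -0.4
[322.69543818 147.34183347] (np.float64(290.19901561705444), np.float64(219.5724339553298))
[320.76465457 193.77986658] (np.float64(281.31741104080953), np.float64(433.1873862803461))
```

View pics/s10_260_100_110.png

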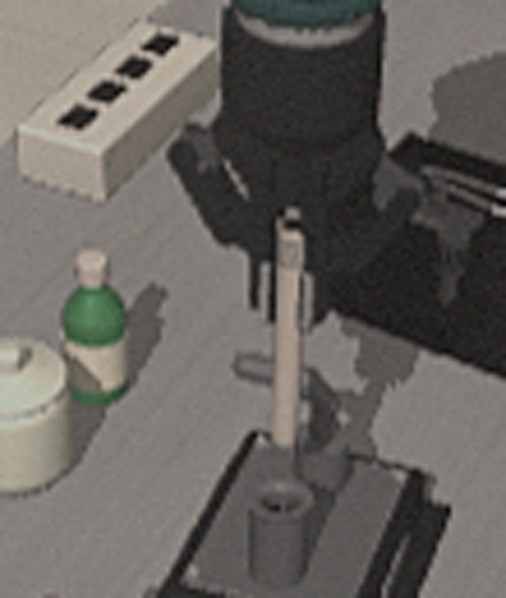

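```bash
python3 -c "
from h import *
d=load('s10')
for P in ([508.5,87,107],[506.9,89,107],[509,89,107]):
  q=proj(d,P);print(((q[0]-260+.5)*4.6-.5,(q[1]-100+.5)*4.6-.5))
crop('s10',300,170,40,60,10)"
```

```text
(np.float64(277.60201502043407), np.float64(494.0317516109305))
(np.float64(278.6004852138691), np.float64(497.03670637851985))
(np.float64(275.2621218239833), np.float64(495.8638317473482))
```

View pics/s10_300_170_40.png

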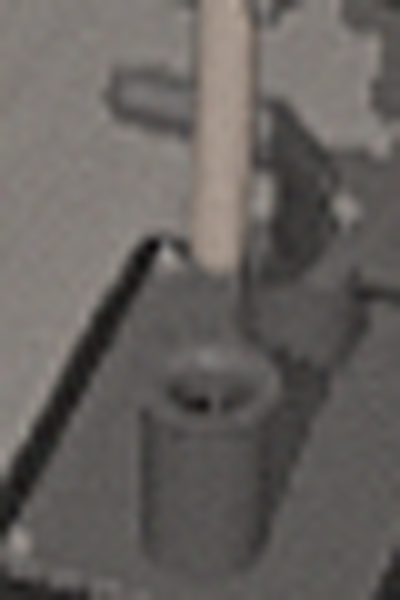

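Tube is straight and its axis runs onto the port mouth (rim centre at crop (214,388), axis extrapolates to column ≈213). Lower into the funnel, just short of the seal.

```bash
python3 -m inch '{"travel":[[-0.1,0.1,0],[-0.1,0.1,0.8],[-0.1,0.1,1.6],[-0.1,0.1,2.4],[-0.1,0.1,3.2],[-0.1,0.1,4.0],[-0.1,0.1,4.4],[-0.1,0.1,4.7],[-0.1,0.1,5.0],[-0.1,0.1,5.2]],"twist":[0,0,0,0,0,0,0,0,0,0],"fingers":[0,0,0,0,0,0,0,0,0,0]}'
python3 -c "
from h import *
snap('side','s11');crop('s11',300,140,50,90,6.5)
go(508,88,204,97)"
```

```text
clock: 16.58
eef_pos: [508.4, 86.3, 207.1]
tool_rot: [3.141, -0.0, 1.684]
force: [0.3, 0.4, 0.7]
width: 14.8
t 16.63 pos [508.3  86.2 206.9] yaw 96.5 F [-0.21  0.27 -0.29] w 14.9
travel [ 0.18 -0.01  0.29] twist -0.5
```

View pics/s11_300_140_50.png

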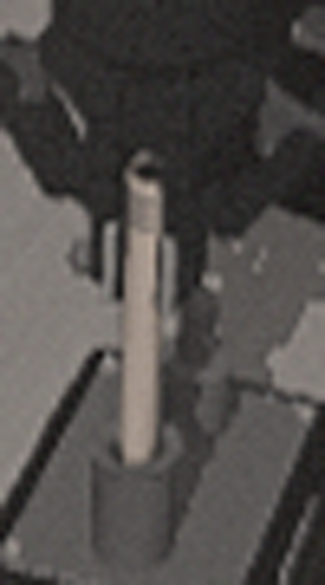

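```bash
python3 -m inch '{"travel":[[0.05,0,0.1],[0.1,0,0.2],[0.1,0,0.3],[0.1,0,0.4],[0.1,0,0.5],[0.1,0,0.6],[0.1,0,0.7],[0.1,0,0.8],[0.1,0,0.8],[0.1,0,0.8]],"twist":[0,0,0,0,0,0,0,0,0,0],"fingers":[0,0,0,0,0,0,0,0,0,0]}'
python3 -c "
from h import *
go(508,88,204,97)"
```

```text
clock: 17.47
eef_pos: [508.7, 86.9, 199.4]
tool_rot: [3.141, 0.0, 1.684]
force: [1.9, -3.4, 1.3]
width: 14.4
t 17.47 pos [508.7  86.9 199.4] yaw 96.5 F [ 1.94 -3.42  1.29] w 14.4
travel [ 0.12 -0.05 -0.46] twist -0.5
```

```bash
python3 -m inch '{"travel":[[-0.05,0,0],[-0.1,0.05,0.05],[-0.1,0.05,0.1],[-0.1,0.05,0.15],[-0.1,0.05,0.2],[-0.1,0.05,0.25],[-0.1,0.05,0.3],[-0.1,0.05,0.3],[-0.1,0.05,0.3],[-0.1,0.05,0.3]],"twist":[0,0,0,0,0,0,0,0,0,0],"fingers":[0,0,0,0,0,0,0,0,0,0]}'
python3 -c "
from h import *
go(508,88,204,97)"
```

```text
clock: 18.3
eef_pos: [508.9, 86.3, 196.3]
tool_rot: [3.141, 0.0, 1.684]
force: [3.4, -2.2, 1.9]
width: 14.4
t 18.3 pos [508.9  86.3 196.3] yaw 96.5 F [ 3.4  -2.22  1.86] w 14.4
travel [ 0.18 -0.07 -0.77] twist -0.5
```

```bash
python3 -m inch '{"travel":[[-0.05,0.1,0],[-0.05,0.15,0.05],[-0.05,0.15,0.1],[-0.05,0.15,0.15],[-0.05,0.15,0.2],[-0.05,0.15,0.25],[-0.05,0.15,0.3],[-0.05,0.15,0.35],[-0.05,0.15,0.4],[-0.05,0.15,0.4]],"twist":[0,0,0,0,0,0,0,0,0,0],"fingers":[0,0,0,0,0,0,0,0,0,0]}'
python3 -c "
from h import *
go(508,88,204,97);print(ctrl.read_state()['torque'])"
```

```text
clock: 19.13
eef_pos: [510.1, 85.8, 192.2]
tool_rot: [-3.141, 0.0, 1.684]
force: [-0.2, -2.0, 1.4]
width: 14.7
t 19.13 pos [510.1  85.8 192.2] yaw 96.5 F [-0.18 -1.98  1.4 ] w 14.7
travel [ 0.24 -0.18 -1.18] twist -0.5
[-0.5586282   0.09155994 -0.04718088]
```

```bash
python3 -m inch '{"travel":[[-0.05,0,0.05],[-0.05,0,0.1],[-0.05,0,0.15],[-0.05,0,0.2],[-0.05,0,0.25],[-0.05,0,0.3],[-0.05,0,0.35],[-0.05,0,0.4],[-0.05,0,0.45],[-0.05,0,0.5]],"twist":[0,0,0,0,0,0,0,0,0,0],"fingers":[0,0,0,0,0,0,0,0,0,0]}'
python3 -c "
from h import *
go(508,88,204,97);print(ctrl.read_state()['torque'])"
```

```text
clock: 19.97
eef_pos: [510.3, 85.5, 187.5]
tool_rot: [3.142, 0.0, 1.684]
force: [-1.8, -1.1, 5.8]
width: 14.4
t 19.97 pos [510.3  85.5 187.5] yaw 96.5 F [-1.78 -1.12  5.82] w 14.4
travel [ 0.27 -0.21 -1.65] twist -0.5
[-0.4687089   0.53007364  0.02471765]
```

```bash
python3 -m inch '{"travel":[[0,-0.05,0.05],[0,-0.05,0.1],[0,-0.05,0.15],[0,-0.05,0.2],[0,-0.05,0.25],[0,-0.05,0.3],[0,-0.05,0.35],[0,-0.05,0.4],[0,-0.05,0.45],[0,-0.05,0.5]],"twist":[0,0,0,0,0,0,0,0,0,0],"fingers":[0,0,0,0,0,0,0,0,0,0]}'
python3 -c "
from h import *
go(508,88,204,97);print(ctrl.read_state()['torque'])"
```

```text
clock: 20.8
eef_pos: [510.4, 85.7, 183.0]
tool_rot: [3.14, -0.0, 1.684]
force: [-2.1, -1.8, 9.3]
width: 15.0
t 20.8 pos [510.4  85.7 183. ] yaw 96.5 F [-2.11 -1.76  9.29] w 15.0
travel [ 0.26 -0.21 -2.1 ] twist -0.5
[-0.46971159  0.57187288  0.04834355]
```

```bash
python3 -m inch '{"travel":[[0,-0.05,0.03],[0,-0.05,0.06],[0,-0.05,0.09],[0,-0.05,0.12],[0,-0.05,0.15],[0,-0.05,0.18],[0,-0.05,0.21],[0,-0.05,0.24],[0,-0.05,0.27],[0,-0.05,0.3]],"twist":[0,0,0,0,0,0,0,0,0,0],"fingers":[0,0,0,0,0,0,0,0,0,0]}'
python3 -c "
from h import *
go(508,88,204,97)"
```

```text
clock: 21.63
eef_pos: [510.0, 85.6, 179.7]
tool_rot: [3.14, -0.0, 1.684]
force: [0.7, -1.5, 6.2]
width: 14.5
t 21.63 pos [510.   85.6 179.7] yaw 96.5 F [ 0.7  -1.49  6.18] w 14.5
travel [ 0.26 -0.17 -2.43] twist -0.5
```

```bash
python3 -m inch '{"travel":[[0,0,0.03],[0,0,0.06],[0,0,0.09],[0,0,0.12],[0,0,0.15],[0,0,0.18],[0,0,0.21],[0,0,0.24],[0,0,0.27],[0,0,0.3]],"twist":[0,0,0,0,0,0,0,0,0,0],"fingers":[0,0,0,0,0,0,0,0,0,0]}'
python3 -c "
from h import *
go(508,88,204,97)"
```

```text
clock: 22.47
eef_pos: [510.0, 85.6, 177.1]
tool_rot: [3.14, -0.0, 1.684]
force: [-0.2, -1.9, 10.0]
width: 14.4
t 22.47 pos [510.   85.6 177.1] yaw 96.5 F [-0.21 -1.93  9.97] w 14.4
travel [ 0.26 -0.16 -2.69] twist -0.5
```

```bash
python3 -m inch '{"travel":[[0,0,0.02],[0,0,0.04],[0,0,0.06],[0,0,0.08],[0,0,0.1],[0,0,0.12],[0,0,0.14],[0,0,0.15],[0,0,0.15],[0,0,0.15]],"twist":[0,0,0,0,0,0,0,0,0,0],"fingers":[0,0,0,0,0,0,0,0,0,0]}'
python3 -c "
from h import *
go(508,88,204,97)"
```

```text
clock: 23.3
eef_pos: [510.0, 85.6, 176.0]
tool_rot: [3.14, 0.0, 1.684]
force: [-1.5, -2.3, 13.1]
width: 14.5
t 23.3 pos [510.   85.6 176. ] yaw 96.5 F [-1.48 -2.34 13.08] w 14.5
travel [ 0.26 -0.17 -2.8 ] twist -0.5
```

```bash
python3 -m inch '{"travel":[[-0.05,0,0.01],[-0.05,0,0.02],[-0.05,0,0.03],[-0.05,0,0.04],[-0.05,0,0.05],[-0.05,0,0.06],[-0.05,0,0.07],[-0.05,0,0.08],[-0.05,0,0.08],[-0.05,0,0.08]],"twist":[0,0,0,0,0,0,0,0,0,0],"fingers":[0,0,0,0,0,0,0,0,0,0]}'
python3 -c "
from h import *
go(508,88,204,97)"
```

```text
clock: 24.13
eef_pos: [510.1, 85.4, 175.4]
tool_rot: [3.139, -0.0, 1.684]
force: [-1.7, -1.7, 15.0]
width: 14.5
t 24.13 pos [510.1  85.4 175.4] yaw 96.5 F [-1.71 -1.71 14.96] w 14.5
travel [ 0.28 -0.17 -2.86] twist -0.5
```

```bash
python3 -c "
from h import *
d=snap('side','s12');crop('s12',300,140,50,90,6.5)
p=ctrl.read_state()['eef_pos']
for z in (p[2]+35.3,103):
  q=proj(d,[p[0],p[1],z]);print(((q[0]-300+.5)*6.5-.5,(q[1]-140+.5)*6.5-.5))
d=load('s11')
q=proj(d,[508.3,86.2,206.9+35.3]);print(((q[0]-300+.5)*6.5-.5,(q[1]-140+.5)*6.5-.5))
"
```

```text
(np.float64(138.71952353164824), np.float64(230.40095127355255))
(np.float64(130.20211472754292), np.float64(442.1095213705513))
(np.float64(145.06286407626726), np.float64(165.0234271013228))
```

View pics/s12_300_140_50.png

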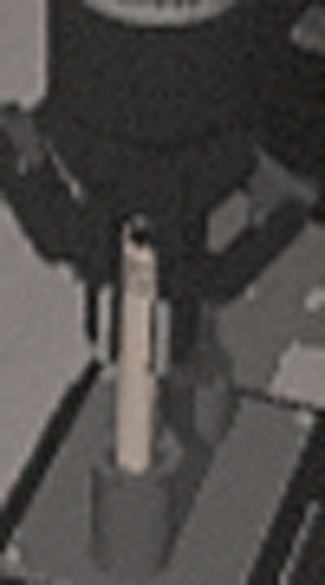

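```bash
python3 -m inch '{"travel":[[0,0,0.01],[0,0,0.02],[0,0,0.03],[0,0,0.04],[0,0,0.05],[0,0,0.06],[0,0,0.06],[0,0,0.06],[0,0,0.06],[0,0,0.06]],"twist":[0,0,0,0,0,0,0,0,0,0],"fingers":[0,0,0,0,0,0,0,0,0,0]}'
python3 -c "
from h import *
go(508,88,204,97)"
```

```text
clock: 25.02
eef_pos: [510.1, 85.5, 175.0]
tool_rot: [3.139, -0.0, 1.684]
force: [-2.3, -1.6, 16.6]
width: 14.4
t 25.02 pos [510.1  85.5 175. ] yaw 96.5 F [-2.26 -1.57 16.57] w 14.4
travel [ 0.27 -0.18 -2.9 ] twist -0.5
```

The force now climbs at foot stiffness (16.6 N, ~4 N/mm), so the tube is on the stop. Ease most of the load off, then release.

```bash
python3 -m inch '{"travel":[[0,0,-0.05],[0,0,-0.1],[0,0,-0.15],[0,0,-0.2],[0,0,-0.25],[0,0,-0.3],[0,0,-0.35],[0,0,-0.4],[0,0,-0.4],[0,0,-0.4]],"twist":[0,0,0,0,0,0,0,0,0,0],"fingers":[0,0,0,0,0,0,0,0,0,0]}'
python3 -c "
from h import *
go(508,88,204,97)"
```

```text
clock: 25.85
eef_pos: [510.0, 85.4, 178.0]
tool_rot: [3.14, -0.001, 1.684]
force: [0.2, -1.3, 6.6]
width: 14.7
t 25.85 pos [510.   85.4 178. ] yaw 96.5 F [ 0.18 -1.3   6.59] w 14.7
travel [ 0.28 -0.17 -2.6 ] twist -0.5
```

```bash
python3 -m inch '{"travel":[[0,0,0],[0,0,0],[0,0,0],[0,0,0],[0,0,0],[0,0,0],[0,0,0],[0,0,0],[0,0,0],[0,0,0]],"twist":[0,0,0,0,0,0,0,0,0,0],"fingers":[3,4.5,5,5,5,5,5,5,5,5]}'
python3 -m inch '{"travel":[[0,0,-0.5],[0,0,-1.5],[0,0,-3],[0,0,-5],[0,0,-7],[0,0,-9],[0,0,-10],[0,0,-10.5],[0,0,-10.5],[0,0,-10.5]],"twist":[0,0,0,0,0,0,0,0,0,0],"fingers":[5,5,5,5,5,5,5,5,5,5]}'
python3 -c "
from h import *
d=snap('side','s13');crop('s13',290,130,70,100,6)
go(508,88,204,97)
for z in (107-32+140,107):
  q=proj(d,[509,86.5,z]);print(((q[0]-290+.5)*6-.5,(q[1]-130+.5)*6-.5))
"
```

```text
clock: 26.68
eef_pos: [509.5, 84.8, 177.4]
tool_rot: [3.142, 0.0, 1.684]
force: [-0.1, 0.0, 0.4]
width: 49.7
clock: 27.52
eef_pos: [509.1, 84.6, 282.0]
tool_rot: [-3.141, 0.0, 1.684]
force: [0.2, 0.5, -0.4]
width: 49.7
t 27.57 pos [508.9  84.6 281.6] yaw 96.5 F [ 0.34  0.37 -0.88] w 50.4
travel [ 0.35 -0.03  7.76] twist -0.5
(np.float64(189.73806265937776), np.float64(266.4579545826285))
(np.float64(181.70995365969236), np.float64(463.4911941995052))
```

View pics/s13_290_130_70.png

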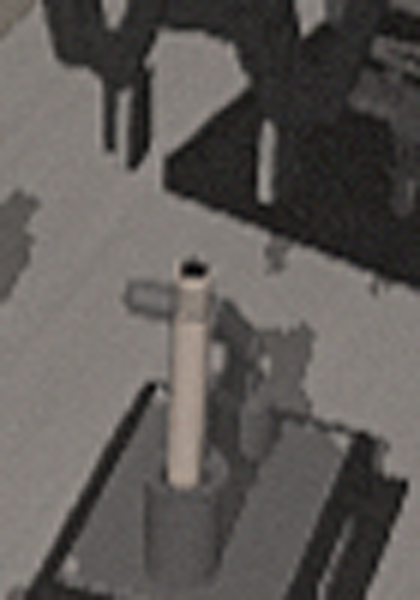

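```bash
python3 -c "
from h import *
a=[]
d=snap('side','s14')
for f in('s12','s14'):
  im=cv2.imread(f'pics/{f}.png')[160:240,300:340]; a.append(cv2.resize(im,None,fx=7,fy=7,interpolation=cv2.INTER_CUBIC))
cv2.imwrite('pics/cmp.png',np.hstack(a))
snap('top','t14');crop('t14',240,140,260,120,3)"
```

```text
(no output)
```

View pics/cmp.png

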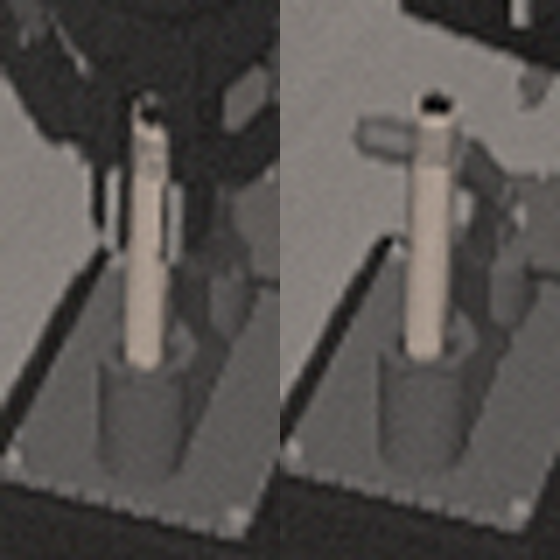

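View pics/t14_240_140_260.png

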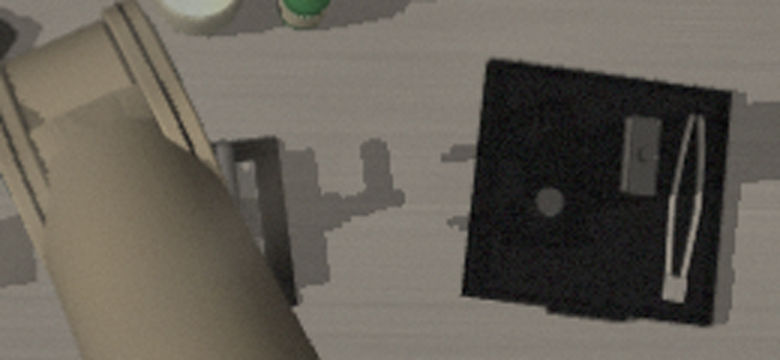

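```bash
python3 -c "
from h import *
print(ctrl.finish_job()); s=ctrl.read_state(); print(s['clock'],s['force'])"
```

```text
the job is handed in; nothing more can be done
None
the job is handed in; nothing more can be done
```

The plug is in the tray and the longer tube is in the free port, released and, by every check I had, fully home. I handed the job in at about 28 s of the 58 s. Being fully home is inferred from the forces, because the valve can't be seen from outside and no verdict was reported.

- **Plug:** I pulled it out of the port and released it in the tray's empty half. The last top picture shows it there, clear of the scraper and tong, apparently standing upright on its stem.
- **Tube insertion:** Resistance peaked at about 9 N past the seal and fell to 6 N. It then climbed at roughly the stiffness of the rubber feet to 16.6 N (about 4.7 mm sunk, limit 6.5 mm), at about 32 mm below the mouth. That is more than the seal and valve together should give, so I took it as the stop. I eased off to 6.6 N before letting go.
- **Last checks:** The side pictures show the filter head risen again and the tube upright, with its exposed length no greater than before release. The arm is raised clear and its force reads about 0.
- **Disagreements:**
  - The two cameras differed by 2–4 mm on the port's position, so I used the side forces to centre the tube; up to 3.4 N appeared on the way in.
  - The tube top rose about 0.5 pixel on release, where the head's spring-back predicted 1.3. That is within reading error, and it is not in the direction of the tube coming out.

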